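# Level a gel-casting table under its tray

### The arm

A 6-joint arm with a two-finger parallel gripper is mounted at the origin on the work surface. World frame = base frame: x ahead of the robot, y to its left, z up, the work surface at z = 0. Lengths are in m, angles in rad, forces in N, time in s.
With the tool pointing down it reaches from about 0.325 to 0.775 m from the base axis. Payload 5.5 kg.
Tool frame: the origin (TCP) lies midway between the tips of the shut fingers; the grasp point (between the pads) lies 19 mm behind it; z points along the fingers, y is the line along which they close (so a half turn about z gives the same grasp; the last joint's range is limited). The gripper opens to 88 mm and grips with 3 to 60 N. Pads are 20 mm wide; open, the fingers measure 115 mm over their backs; the gripper's body (75 mm by 178 mm) begins 61 mm behind the grasp point.
Start: joints at [1.224, 0.091, 1.231, -0, 1.82, -0.057], TCP at [0.171, 0.575, 0.223] pointing down, gripper open.
Joint ranges: [-2.87, 2.87], [-0.86, 2.18], [0.17, 2.46], [-1.51, 4.65], [0.06, 2.69], [-2.65, 2.65]. Speed limits (rad/s): [2.57, 2.57, 3.01, 3.14, 3.14, 3.14].

### API

Orientations are given as [roll, pitch, yaw] about the fixed x, y, z axes, in that order (R = Rz(yaw) Ry(pitch) Rx(roll)).
In Python, from workcell import robot gives the robot as it stands. The module is installed in compiled form; this text tells all that it offers.
- The arm moves only by the shell command python3 -m crank 'ROWS' [FORCE]. ROWS is JSON, a list of rows, each a list of 5 numbers: the shift along the tool's x, y, z in cm, then the turn about the tool's z in rad, then the opening in per cent of the stroke, from 0 (shut) to 100 (fully open). A call has 1 to 8 rows; each row shifts and turns the commanded pose from where the row before left it, along the tool's axes as they then stand; what a row does not reach is not made up. A row lasts 1/12 s, in which the tool goes at most 41.7 mm and 7.16 degrees, less where a joint would pass 70% of its speed; a pose out of reach is approached as far as the arm can. A call is refused whole if a number of a shift passes 4.17 or a number of a turn 0.125, either way. A call with a gripper value outside its range is refused whole. The fingers move at their own pace and stop on an object; FORCE is the grip in N (left out, the last holds). Time passes only in rows, so rows that do not move let the fingers close. It gives the time, the measured TCP pose, the force, the opening and the grip force at its end, in the units of the state.
- robot.read_state(): the state, without advancing time (a new reading comes with each control period).
- robot.read_camera(name): name is "scene" or "top" or "wrist"; returns (picture, depth): 480x640x3 uint8, blue, green, red; 480x640 float32, m along the optical axis (not along the pixel's ray), 0 where there is no reading.
- robot.camera_info(name): a dict with "fx", "fy", "cx", "cy" (pixels), "rvec" (rotation vector, rad) and "tvec" (3), from world to camera coordinates, as OpenCV has them; the wrist camera has in their place "hand_eye" (4x4, takes a point from camera to tool coordinates, whose origin is the TCP and whose axes are the flange's). Camera axes: x right, y down, z forward; pixel columns grow to the right and rows downward; lengths in m; the calibration is good to about 2 mm. A picture is of the moment at which its call begins: read the wrist's pose just before it. camera_info takes no time and is no camera call.
- robot.close_job(): hands the job in; it is judged then, once.
Trained networks look in the newest picture that a camera, given by its name, has taken for a name from the list of things; names that differ only in an ending like _2 or _b are one class to them, and where a whole thing is asked for, a point or a joint stands for the part that bears it (a point fixed in the world has none). Each returns a list of dicts, best first, with "conf" (0 to 1); they miss things now and then, are a little off and sometimes report something else, mostly with a low value. They report only what shows in the picture. A call takes as long as a camera call. They do not tell look-alikes from the thing itself.
- robot.find_in(target, camera): "extent" ([left, top, right, bottom] in pixels, round what is visible of it).
The state is a dict: "clock": time; "qpos": joint angles; "joint_vel": joint speeds; "effort": joint torques, N m; "tcp_pos": TCP position; "orientation": TCP orientation; "ft_force": force on the tool from outside, world axes, zero at the start; "ft_torque": the same for the moment, N m; "finger_gap": finger opening in m; "gripper_force": force on a finger pad.
Only numpy, scipy, OpenCV 4.12 (cv2) and the standard library are available. Lean on these libraries where they do the work, as an engineer would, in place of code of your own. Each camera call takes 0.05 s, during which the arm holds its last target. There are 200 camera calls.

### The job

Get the gel-casting table ready for pouring: set the gel tray on it, inside the outline drawn on the white plate and lined up with it, and turn the foot screws until the vial's bubble rests wholly inside the black ring. Set the tray down gently, do not drop it, and leave the glassware, the tip box and the tube rack where they stand.

Things in the scene. Friction and masses are not known exactly. Their poses are not given: they have to be found in the camera images.
- tray_mid (a point): centre, half-way up, of the gel tray: clear open box 100 mm long (x), 60 wide (y), 34 tall, orange end dams, 0.14 to 0.24 kg, underside 17 mm below this point, starting flat on a 2 mm blue mat. A red comb stands across it at x = +30 mm, 68 mm wide, 34 to 48 mm above the underside. Grip it across its width at mid-length; either way round will do on the plate
- plate_mid (a point): centre of the top of the levelling table's white plate: 240 mm (x) by 180 mm (y), 10 thick, top 40 mm above the bench, tilted up to 1 degree at the start, any yaw; the table does not slide. The tray belongs centred here, long axis along x, inside a grey outline 126 (x) by 84 mm. Three foot screws stand in its corners, the vial in the fourth
- vial (a point): centre of the bull's-eye vial fixed on the plate, 9.5 mm above the plate's top, at (88, 58) mm in plate_mid's frame: a green disc 46 mm across in a dark housing 52 mm across and 11 mm tall, with a thin black ring 17 mm across (16 mm inside) around its centre
- bubble (a point): centre of the vial's pale bubble, 12 mm across. It floats to the high side; it cannot go farther than 11 mm from the vial's centre along either of the plate's axes, and takes about 1 s to settle. Levelled when it lies over the vial's centre
- screw_1_grip (a point): middle of foot screw 1's knob: black, knurled, round, 32 mm across, 24 mm tall, upright axis, 68 mm above the bench, 28 above the plate, at (-95, 65) mm in plate_mid's frame. Clockwise from above raises this corner 4 mm a turn and moves the bubble (0, +5.9) mm (x, y of plate_mid) per rad. Takes 0.1 N m, stays where left; stops over 1 rad away
- screw_2_grip (a point): middle of foot screw 2's knob: black, knurled, round, 32 mm across, 24 mm tall, upright axis, 68 mm above the bench, 28 above the plate, at (-95, -65) mm in plate_mid's frame. Clockwise from above raises this corner 4 mm a turn and moves the bubble (-4.0, -5.9) mm (x, y of plate_mid) per rad. Stops at both ends, 3 rad or more away
- screw_3_grip (a point): middle of foot screw 3's knob: black, knurled, round, 32 mm across, 24 mm tall, upright axis, 68 mm above the bench, 28 above the plate, at (95, -65) mm in plate_mid's frame. Clockwise from above raises this corner 4 mm a turn and moves the bubble (+4.0, 0) mm (x, y of plate_mid) per rad. Its height hardly changes; stops over 1 rad away
- flask: empty conical glass flask, base 84 mm across, neck 34 mm across, 130 mm tall; origin at the centre of its underside. Bystander: leave where it stands
- beaker: empty glass beaker, 70 mm across, 95 mm tall; origin at the centre of its underside. Bystander: leave where it stands
- tip_box: pipette-tip box, clear with a blue deck and yellow tips, 80 x 116 mm and 64 mm tall; origin at the centre of its underside. Bystander: leave where it stands
- tube_rack: orange microtube rack with a few capped tubes, 76 x 120 mm and 51 mm tall; origin at the centre of its underside. Bystander: leave where it stands
There are look-alikes about, which are no part of the job. What is shaped like the part that bears tray_mid but pink or turquoise is not meant.

How it is judged:
By the outcome, as a careful person would: the job done as asked, in the order asked, and still so for the second after the job is handed in, with the robot touching nothing.
It also fails if it takes over 69 s, if anything falls off the work surface, if the arm or the gripper's body presses on something with over 40 N, if the wrist force passes 120 N, or if a joint passes its speed limit or range.

## Working session

There is one attempt and no reset: what is moved stays moved. The work goes in short steps, Python scripts to look and compute and a shell command to move; the robot and the scene stay as the last step left them, time stands still between calls to the robot, and variables do not carry over. Pictures are saved under pics/ and viewed, at most 10 in all, crops included, and the job is handed in when it is done.

```bash
mkdir -p pics
cat > h.py <<'E'
import numpy as np, cv2
from workcell import robot
from scipy.spatial.transform import Rotation as R
def look(n):
    s=robot.read_state(); im,d=robot.read_camera(n); return s,im,d
def cam2world(n,s=None):
    i=robot.camera_info(n)
    T=np.eye(4)
    if n=='wrist':
        W=np.eye(4);W[:3,:3]=R.from_euler('xyz',s['orientation']).as_matrix();W[:3,3]=s['tcp_pos']
        return W@np.array(i['hand_eye'])
    M=cv2.Rodrigues(np.array(i['rvec'],float))[0];T[:3,:3]=M.T;T[:3,3]=-M.T@np.array(i['tvec'],float).ravel();return T
def ray(n,u,v,s=None):
    i=robot.camera_info(n);T=cam2world(n,s)
    return T[:3,3],T[:3,:3]@np.array([(u-i['cx'])/i['fx'],(v-i['cy'])/i['fy'],1.])
def at_z(n,u,v,z,s=None):
    o,r=ray(n,u,v,s);return o+r*(z-o[2])/r[2]
def proj(n,p,s=None):
    i=robot.camera_info(n);T=np.linalg.inv(cam2world(n,s));c=T[:3,:3]@np.array(p)+T[:3,3]
    return np.array([i['fx']*c[0]/c[2]+i['cx'],i['fy']*c[1]/c[2]+i['cy']])
E
python3 - <<'E'
from h import *
print(robot.read_state())
for n in ['top','scene']:
    s,im,d=look(n); cv2.imwrite(f'pics/{n}0.png',im)
    np.save(f'{n}.npy',d)
    for t in ['tray_mid','plate_mid','vial','screw_1_grip','bubble']:
        print(n,t,[(np.round(x['extent']).tolist(),round(x['conf'],2)) for x in robot.find_in(t,n)])
E
```

```text
{'clock': 0.0, 'qpos': array([ 1.22433568e+00,  9.18521043e-02,  1.23185575e+00,  2.33905263e-05,
        1.81979216e+00, -5.67133986e-02]), 'joint_vel': array([-0.00047015,  0.00053859, -0.00041351,  0.00131047, -0.00082605,
       -0.00036405]), 'effort': array([-2.99924686e-03, -4.46434164e+01, -4.06451190e+01,  6.96248584e-02,
        2.91727111e-02, -1.74342808e-04]), 'tcp_pos': array([0.17132995, 0.57471806, 0.22152794]), 'orientation': array([-3.13968964e+00, -1.30758867e-04,  2.85185102e+00]), 'ft_force': array([-0.00153223,  0.23012944,  0.60196495]), 'ft_torque': array([ 0.01687886, -0.05062775, -0.04657854]), 'gripper_force': 0.0, 'finger_gap': 0.08805468669093869}
top tray_mid [([166.0, 268.0, 205.0, 322.0], 0.89), ([245.0, 294.0, 279.0, 342.0], 0.76), ([234.0, 184.0, 281.0, 223.0], 0.71), ([411.0, 300.0, 463.0, 340.0], 0.67), ([173.0, 345.0, 226.0, 393.0], 0.56)]
top plate_mid [([363.0, 142.0, 494.0, 278.0], 0.9)]
top vial [([362.0, 144.0, 490.0, 278.0], 0.8)]
top screw_1_grip [([422.0, 254.0, 436.0, 270.0], 0.61)]
top bubble [([370.0, 86.0, 426.0, 127.0], 0.28)]
scene tray_mid [([456.0, 240.0, 501.0, 272.0], 0.95), ([382.0, 224.0, 425.0, 266.0], 0.86), ([315.0, 281.0, 358.0, 329.0], 0.72), ([419.0, 276.0, 466.0, 326.0], 0.64), ([291.0, 145.0, 330.0, 176.0], 0.6)]
scene plate_mid [([201.0, 169.0, 294.0, 248.0], 0.72), ([312.0, 281.0, 358.0, 325.0], 0.55)]
scene vial [([203.0, 169.0, 292.0, 250.0], 0.55)]
scene screw_1_grip [([160.0, 244.0, 216.0, 300.0], 0.62)]
scene bubble [([163.0, 242.0, 215.0, 302.0], 0.68)]
```

View pics/top0.png

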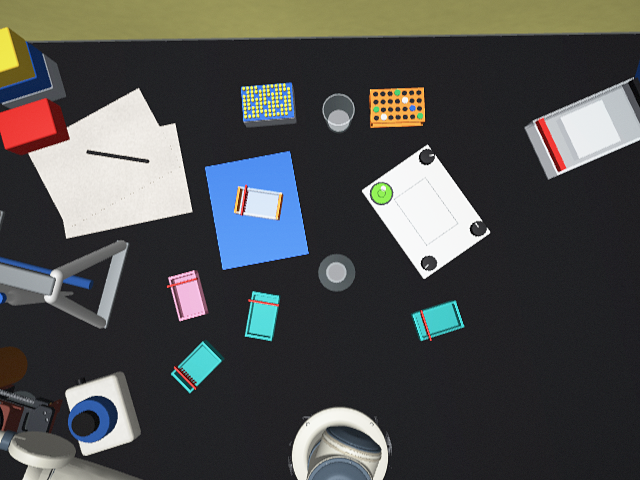

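Run:
```python
import cv2
im=cv2.imread('pics/top0.png')
a=cv2.resize(im[130:290,355:505],None,fx=3.7,fy=3.7,interpolation=2)[:590,:400]
a=cv2.resize(im[135:285,355:505],(400,400),interpolation=2)
b=cv2.resize(im[170:400,150:300],(391,600),interpolation=2)
import numpy as np
c=np.zeros((600,791,3),'uint8');c[:400,:400]=a;c[:,400:]=b
cv2.imwrite('pics/crop1.png',c)
```

```text
(no output)
```

View pics/crop1.png

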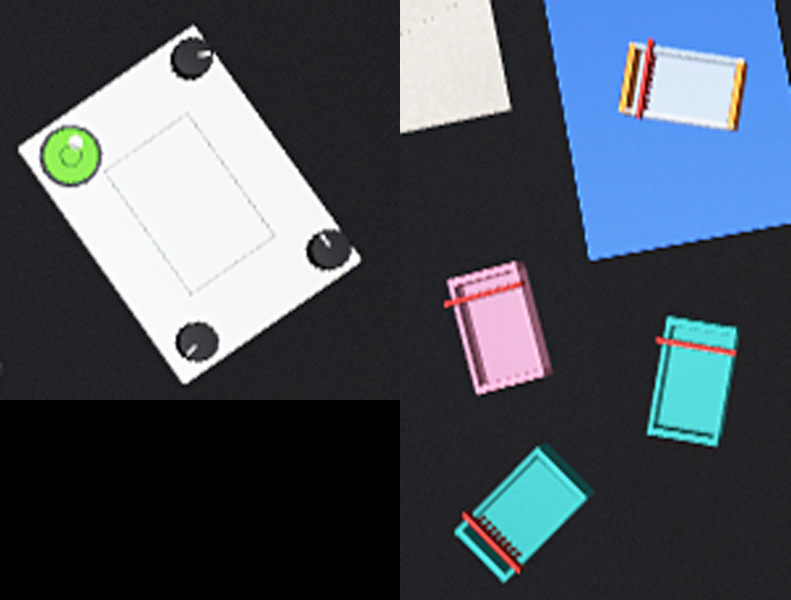

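The clear tray with orange dams on the blue mat, top px (258,203), is the one I want. Possible mix-ups are the pink tray (187,296) and the turquoise ones at (262,317), (197,367) and (438,320). The crop confirms the choice. The vial is at (381,193), so screw 1 is (429,263), screw 2 (479,229) and screw 3 (427,156).

Run:
```python
from h import *
im=cv2.imread('pics/top0.png')
def rect(mask,box):
    m=np.zeros(mask.shape,'uint8');l,t,r,b=box;m[t:b,l:r]=mask[t:b,l:r]
    c=max(cv2.findContours(m,0,2)[0],key=cv2.contourArea)
    return c
white=(im.min(2)>170).astype('uint8')
white=cv2.morphologyEx(white,cv2.MORPH_CLOSE,np.ones((3,3)))
def pts(c,z): return np.array([at_z('top',u,v,z)[:2] for u,v in c.reshape(-1,2)],np.float32)*1000
c=cv2.convexHull(rect(white,(350,130,510,290)))
print('plate',cv2.minAreaRect(pts(c,.04)))
sc={k:at_z('top',*p,.08)[:2] for k,p in {'s1':(428.5,262.5),'s2':(478.5,228.5),'s3':(427,157)}.items()}
sc['vial']=at_z('top',381.5,193,.05)[:2]
print({k:np.round(v*1000,1) for k,v in sc.items()})
hsv=cv2.cvtColor(im,cv2.COLOR_BGR2HSV)
m=(~((hsv[...,0]>100)&(hsv[...,0]<120)&(hsv[...,1]>110))).astype('uint8')
c=rect(m,(225,175,292,232))
print('tray',cv2.minAreaRect(pts(c,.03)), cv2.minAreaRect(c.astype(np.float32)))
red=((hsv[...,0]<4)|(hsv[...,0]>176))&(hsv[...,1]>150)
c=rect(red.astype('uint8'),(225,175,292,232));print('comb',cv2.minAreaRect(pts(c,.05)))
print('flask',at_z('top',336,272,.13),'beaker',at_z('top',338,112,.08))
```

```text
plate ((538.9156494140625, -192.43502807617188), (239.3174285888672, 179.48104858398438), 34.40666961669922)
{'s1': array([ 424.7, -191.6]), 's2': array([ 496.2, -298.6]), 's3': array([ 650.8, -192.1]), 'vial': array([578.2, -95.9])}
tray ((564.3634033203125, 177.60256958007812), (104.48161315917969, 70.49217224121094), 81.39698791503906) ((258.3410339355469, 201.78323364257812), (46.52949905395508, 31.399810791015625), 8.746162414550781)
comb ((566.564697265625, 205.83718872070312), (7.663288116455078, 65.04104614257812), 81.57437133789062)
flask [0.405644   0.00442429 0.13      ] beaker [ 0.75121475 -0.00201268  0.08      ]
```

```bash
python3 -m crank '[[-3.06,-1.68,0,0,100],[-3.06,-1.68,0,0,100],[-3.06,-1.68,0,0,100],[-3.06,-1.68,0,0,100],[-3.06,-1.68,0,0,100],[-3.06,-1.68,0,0,100],[-3.06,-1.68,0,0,100],[-3.06,-1.68,0,0,100]]' 20
python3 -m crank '[[-3.06,-1.68,0,0,100],[-3.06,-1.68,0,0,100],[-3.06,-1.68,0,0,100],[-3.06,-1.68,0,0,100],[-3.06,-1.68,0,0,100],[-3.06,-1.68,0,0,100],[-3.06,-1.68,0,0,100],[-3.06,-1.68,0,0,100]]'
python3 -m crank '[[0,0,0,0.12,100],[0,0,0,0.12,100],[0,0,0,0.12,100],[0,0,0,0.12,100],[0,0,0,0.12,100],[0,0,0,0.12,100]]'
python3 -m crank '[[0,0,0,0.12,100],[0,0,0,0.12,100],[0,0,0,0.12,100],[0,0,0,0.12,100],[0,0,0,0.12,100],[0,0,0,0.11,100],[0,0,0,0,100]]'
python3 - <<'E'
from h import *
s,im,d=look('wrist');cv2.imwrite('pics/w1.png',im);np.save('w1.npy',d)
np.save('w1s.npy',s,allow_pickle=True)
print(s['tcp_pos'],s['orientation'],robot.camera_info('wrist'))
print(robot.find_in('tray_mid','wrist'))
for x in(50,-50):
  for y in (30,-30):
    a=np.radians(81.4);print(proj('wrist',[.5644+(x*np.cos(a)-y*np.sin(a))/1e3,.1776+(x*np.sin(a)+y*np.cos(a))/1e3,.036],s))
E
```

```text
clock: 1.27
tcp_pos: [0.3686, 0.3749, 0.2229]
orientation: [3.141, 0.0, 2.852]
ft_force: [1.1, -0.0, -0.2]
finger_gap: 0.0879
gripper_force: 0.0
clock: 1.93
tcp_pos: [0.5649, 0.176, 0.2228]
orientation: [3.141, 0.0, 2.852]
ft_force: [0.8, -0.0, 0.4]
finger_gap: 0.0878
gripper_force: 0.0
clock: 2.43
tcp_pos: [0.5639, 0.1774, 0.2226]
orientation: [3.142, -0.0, 2.126]
ft_force: [0.2, 0.6, -0.1]
finger_gap: 0.0881
gripper_force: 0.0
clock: 3.02
tcp_pos: [0.5639, 0.1775, 0.2227]
orientation: [3.141, -0.0, 1.418]
ft_force: [-0.7, 0.3, -0.5]
finger_gap: 0.0881
gripper_force: 0.0
[0.56385262 0.17749932 0.22268716] [ 3.14149263e+00 -5.75734705e-05  1.41790539e+00] {'fx': 391.18786208395846, 'fy': 391.18786208395846, 'cx': 322.077899508416, 'cy': 239.75034094728892, 'hand_eye': array([[ 3.36402890e-04, -9.63880448e-01, -2.66335068e-01,
         7.24839478e-02],
       [ 9.99999832e-01,  1.98403567e-04,  5.45048444e-04,
         6.16551250e-04],
       [-4.72519711e-04, -2.66335206e-01,  9.63880353e-01,
        -1.61648173e-01],
       [ 0.00000000e+00,  0.00000000e+00,  0.00000000e+00,
         1.00000000e+00]])}
[{'extent': [2.4, 221.8, 130.5, 301.7], 'conf': 0.97}, {'extent': [283.5, 153.8, 359.0, 267.3], 'conf': 0.89}]
[287.25145666 158.24560279]
[355.94123995 158.07103768]
[290.0300749  266.50898978]
[353.75394829 266.34884436]
```

View pics/w1.png

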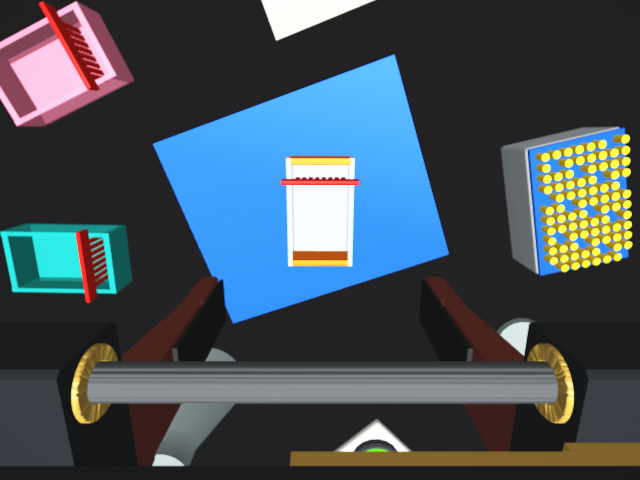

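The wrist view shows the clear tray at px 287–354 × 157–266 with the comb at row 182. That matches the predicted corners to about 1 mm, so I'm descending and gripping.

```bash
python3 -m crank '[[0,0,3.5,0,100],[0,0,3.5,0,100],[0,0,3.5,0,100],[0,0,3.5,0,100],[0,0,3.5,0,100],[0,0,2,0,100],[0,0,1.3,0,100],[0,0,0.87,0,100]]' 20
python3 -m crank '[[0,0,0,0,100],[0,0,0,0,0],[0,0,0,0,0],[0,0,0,0,0],[0,0,0,0,0],[0,0,0,0,0],[0,0,0,0,0]]' 20
```

```text
clock: 3.78
tcp_pos: [0.5631, 0.1773, 0.0041]
orientation: [-3.14, 0.001, 1.424]
ft_force: [-0.3, -0.3, 0.3]
finger_gap: 0.0874
gripper_force: 0.0
clock: 4.37
tcp_pos: [0.5642, 0.1778, 0.0072]
orientation: [3.14, -0.001, 1.422]
ft_force: [-1.3, 0.3, 5.6]
finger_gap: 0.0598
gripper_force: 20.0
```

```bash
python3 -m crank '[[0,0,-0.5,0,0],[0,0,-1.5,0,0],[0,0,-3,0,0],[0,0,-3.5,0,0],[0,0,-3.5,0,0],[0,0,-3,0,0],[0,0,-1.5,0,0],[0,0,-0.5,0,0]]'
python3 -m crank '[[-1,0.1,0,0,0],[-2,0.2,0,0,0],[-3,0.2,0,0,0],[-4,0.3,0,0,0],[-4,0.3,0,0,0],[-4,0.3,0,0,0],[-4,0.3,0,0,0],[-4,0.3,0,0,0]]'
python3 -m crank '[[-4,0.35,0,0,0],[-3,0.3,0,0,0],[-2,0.3,0,0,0],[-1,0.2,0,0,0],[-0.7,0.2,0,0,0],[-0.3,0,0,0,0],[0,0,0,0.06,0],[0,0,0,0.1,0]]'
python3 -m crank '[[0,0,0,0.12,0],[0,0,0,0.12,0],[0,0,0,0.12,0],[0,0,0,0.12,0],[0,0,0,0.1,0],[0,0,0,0.08,0],[0,0,0,0,0],[0,0,0,0,0]]'
python3 - <<'E'
from h import *
s,im,d=look('wrist');cv2.imwrite('pics/w2.png',im)
print(s['tcp_pos'],s['orientation'],s['finger_gap'])
a=np.radians(34.4)
def P(x,y,z): return [.5389+(x*np.cos(a)-y*np.sin(a))/1e3,-.1924+(x*np.sin(a)+y*np.cos(a))/1e3,z]
for n,x,y,z in [('v',88,58,.05),('s1',-95,65,.08),('s2',-95,-65,.08),('s3',95,-65,.08),('o++',63,42,.04),('o+-',63,-42,.04),('p+-',120,-90,.04),('p++',120,90,.04)]: print(n,proj('wrist',P(x,y,z),s).round(1))
E
```

```text
clock: 5.03
tcp_pos: [0.5651, 0.1777, 0.1802]
orientation: [3.136, -0.002, 1.422]
ft_force: [0.5, 0.5, -1.3]
finger_gap: 0.0597
gripper_force: 20.0
clock: 5.7
tcp_pos: [0.5432, -0.0849, 0.173]
orientation: [-3.137, 0.0, 1.422]
ft_force: [0.7, 0.1, -1.7]
finger_gap: 0.0598
gripper_force: 20.0
clock: 6.37
tcp_pos: [0.542, -0.1923, 0.1752]
orientation: [-3.14, -0.001, 1.261]
ft_force: [-0.4, -0.1, -1.6]
finger_gap: 0.0601
gripper_force: 20.0
clock: 7.03
tcp_pos: [0.5422, -0.1922, 0.1756]
orientation: [-3.141, 0.0, 0.606]
ft_force: [0.4, 0.4, -2.0]
finger_gap: 0.06
gripper_force: 20.0
[ 0.54215056 -0.19218025  0.1755955 ] [-3.14093094e+00  1.20934999e-04  6.06020066e-01] 0.059952038696905505
v [236.6 113.2]
s1 [231.5 367.6]
s2 [404.8 368.5]
s3 [423.9 100.4]
o++ [262.8 149.4]
o+- [376.1 150.1]
p+- [447.9  67.3]
p++ [191.6  65.7]
```

View pics/w2.png

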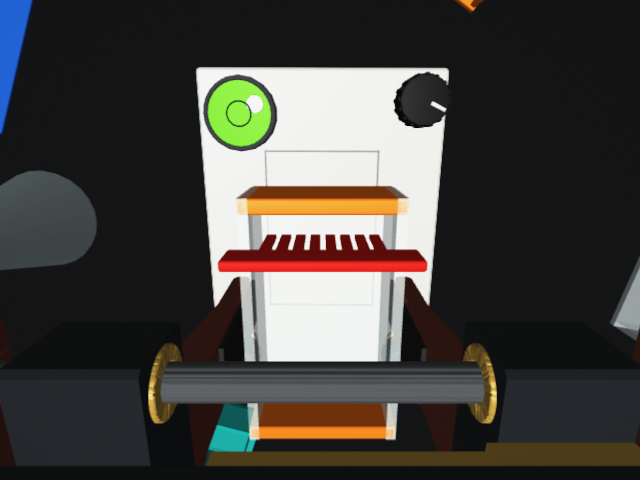

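The wrist view shows the outline corners at (265,151) and (378,151), about 2 px right of the prediction (around 1 mm). The edges are square to the tool. I'm correcting that and lowering.

```bash
python3 -m crank '[[-0.16,-0.03,1,0,0],[-0.16,-0.03,2,0,0],[0,0,3,0,0],[0,0,2.5,0,0],[0,0,2,0,0],[0,0,1.2,0,0],[0,0,0.6,0,0],[0,0,0.2,0,0]]'
python3 -m crank '[[0,0,0.05,0,0],[0,0,0.05,0,0],[0,0,0.05,0,0],[0,0,0.05,0,0],[0,0,0.05,0,0],[0,0,0,0,0]]'
python3 -m crank '[[0,0,0.05,0,0],[0,0,0.05,0,0],[0,0,0,0,0],[0,0,0,0,0]]'
```

```text
clock: 7.75
tcp_pos: [0.5385, -0.1944, 0.0497]
orientation: [-3.14, 0.001, 0.602]
ft_force: [0.5, 0.3, -1.4]
finger_gap: 0.0601
gripper_force: 20.0
clock: 8.25
tcp_pos: [0.5392, -0.1948, 0.0488]
orientation: [3.141, -0.0, 0.602]
ft_force: [0.5, -0.3, -1.9]
finger_gap: 0.0596
gripper_force: 20.0
clock: 8.58
tcp_pos: [0.539, -0.1947, 0.0474]
orientation: [-3.142, 0.0, 0.602]
ft_force: [0.5, -0.3, -1.6]
finger_gap: 0.0598
gripper_force: 20.0
```

```bash
python3 -m crank '[[0,0,0.05,0,0],[0,0,0.05,0,0],[0,0,0,0,0],[0,0,0,0,0]]'
python3 -m crank '[[0,0,0.05,0,0],[0,0,0.05,0,0],[0,0,0,0,0],[0,0,0,0,0]]'
```

```text
clock: 8.92
tcp_pos: [0.539, -0.1947, 0.0464]
orientation: [-3.141, 0.0, 0.602]
ft_force: [0.5, -0.3, -2.6]
finger_gap: 0.0598
gripper_force: 20.0
clock: 9.25
tcp_pos: [0.5391, -0.1947, 0.0456]
orientation: [3.141, -0.0, 0.602]
ft_force: [0.8, -0.3, -2.1]
finger_gap: 0.0598
gripper_force: 20.0
```

```bash
python3 -m crank '[[0,0,0.05,0,0],[0,0,0.03,0,0],[0,0,0,0,0],[0,0,0,0,0]]'
python3 -m crank '[[0,0,0.05,0,0],[0,0,0.03,0,0],[0,0,0,0,0],[0,0,0,0,0]]'
```

```text
clock: 9.58
tcp_pos: [0.5392, -0.1947, 0.0452]
orientation: [3.141, -0.0, 0.602]
ft_force: [-0.9, 1.3, 3.0]
finger_gap: 0.06
gripper_force: 20.0
clock: 9.92
tcp_pos: [0.5393, -0.1948, 0.045]
orientation: [3.141, -0.001, 0.602]
ft_force: [-4.1, 1.3, 6.6]
finger_gap: 0.0596
gripper_force: 20.0
```

```bash
python3 -m crank '[[0,0,0,0,0],[0,0,0,0,70],[0,0,0,0,80],[0,0,0,0,100],[0,0,0,0,100],[0,0,0,0,100],[0,0,0,0,100]]' 5
python3 -m crank '[[0,0,-0.5,0,100],[0,0,-1.5,0,100],[0,0,-3,0,100],[0,0,-4,0,100],[0,0,-4,0,100],[0,0,-2,0,100],[0,0,-0.5,0,100],[0,0,0,0,100]]'
python3 - <<'E'
from h import *
s,im,d=look('wrist');cv2.imwrite('pics/w3.png',im)
print(s['tcp_pos'],s['orientation'])
s,im,d=look('top');cv2.imwrite('pics/t3.png',im)
w=cv2.imread('pics/w3.png')
c=np.zeros((600,800,3),'uint8');c[:480,:640]=w
cv2.imwrite('pics/v3.png',w)
E
```

```text
clock: 10.5
tcp_pos: [0.539, -0.1947, 0.0436]
orientation: [-3.141, 0.0, 0.602]
ft_force: [-0.7, -0.6, 0.0]
finger_gap: 0.0872
gripper_force: 0.0
clock: 11.17
tcp_pos: [0.5399, -0.195, 0.2012]
orientation: [3.138, -0.002, 0.602]
ft_force: [0.2, 1.0, 0.2]
finger_gap: 0.0876
gripper_force: 0.0
[ 0.53986585 -0.19503986  0.20123466] [ 3.13793368e+00 -2.32753952e-03  6.01764992e-01]
```

View pics/v3.png

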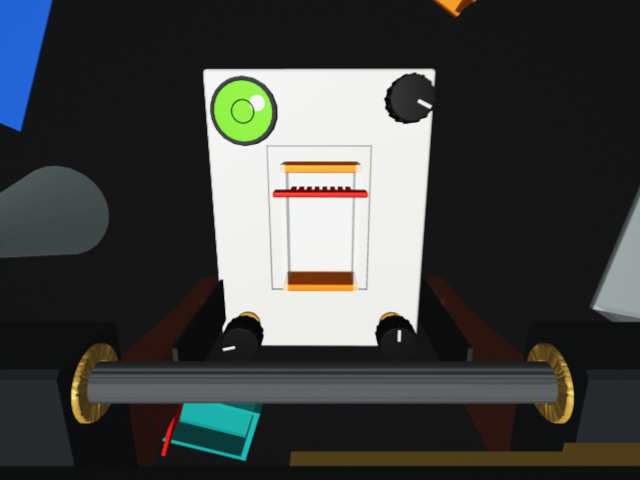

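```bash
cat >> h.py <<'E'
A=np.radians(34.4)
def P(x,y,z,c): return [c[0]+(x*np.cos(A)-y*np.sin(A))/1e3,c[1]+(x*np.sin(A)+y*np.cos(A))/1e3,z]
def pl(p,c):
    d=(np.array(p[:2])-c)*1e3; return np.array([d[0]*np.cos(A)+d[1]*np.sin(A),-d[0]*np.sin(A)+d[1]*np.cos(A)])
def level(n,im,s,c,k=4):
    """bubble minus vial centre, mm, plate axes"""
    hsv=cv2.cvtColor(im,cv2.COLOR_BGR2HSV)
    u,v=np.round(proj(n,P(88,58,.0495,c),s)).astype(int);r=int(k*10)
    m=np.zeros(im.shape[:2],'uint8');m[max(v-r,0):v+r,max(u-r,0):u+r]=1
    g=((hsv[...,0]>35)&(hsv[...,0]<75)&(hsv[...,1]>90)&(m>0)).astype('uint8')
    cs=max(cv2.findContours(g,0,2)[0],key=cv2.contourArea);h=cv2.convexHull(cs)
    e=cv2.fitEllipse(h);f=np.zeros_like(m);cv2.drawContours(f,[h],-1,1,-1);f=cv2.erode(f,np.ones((3,3),'uint8'))
    b=(f>0)&(hsv[...,1]<90)&(hsv[...,2]>150)
    y,x=np.nonzero(b)
    pv=at_z(n,*e[0],.0495,s);pb=at_z(n,(x.min()+x.max())/2,(y.min()+y.max())/2,.0495,s)
    return pl(pb,c)-pl(pv,c),e,(x.mean(),y.mean(),len(x)),pl(pv,c)
E
python3 - <<'E'
from h import *
im=cv2.imread('pics/w3.png');s=dict(tcp_pos=[ 0.53986585,-0.19503986,0.20123466],orientation=[ 3.13793368e+00,-2.32753952e-03,6.01764992e-01])
c0=np.array([.5389,-.1924])
# outline corners as seen
for u,v in [(267,146),(372,146),(272,289),(367,290)]: print('outline',pl(at_z('wrist',u,v,.04,s),c0).round(1))
for u,v in [(204,69),(435,69)]: print('plate',pl(at_z('wrist',u,v,.04,s),c0).round(1))
for u,v in [(282,163),(359,163),(287,290),(355,290)]: print('traytop',pl(at_z('wrist',u,v,.074,s),c0).round(1))
for u,v in [(273,193),(368,193)]: print('comb',pl(at_z('wrist',u,v,.087,s),c0).round(1))
for r in level('wrist',im,s,c0): print(r)
t=cv2.imread('pics/t3.png');
try: print('top',level('top',t,None,c0,2))
except Exception as e: print(e)
E
```

```text
outline [61.6 40.3]
outline [ 61.8 -44.1]
outline [-61.7  40.2]
outline [-62.6 -44.1]
plate [118.8  86.4]
plate [119.2 -90.3]
traytop [50.7 25.3]
traytop [ 50.8 -30.7]
traytop [-48.4  23.8]
traytop [-48.4 -30.2]
comb [30.8 30.9]
comb [ 30.8 -36.4]
[  5.72457309 -10.89432355]
((242.50335693359375, 110.41703033447266), (58.15619659423828, 62.35171890258789), 156.36854553222656)
(np.float64(256.95959595959596), np.float64(102.25252525252525), 198)
[88.28229411 56.71843237]
top (array([  6.35519193, -12.1383345 ]), ((381.129638671875, 193.01190185546875), (20.358171463012695, 20.5711727142334), 28.027265548706055), (np.float64(383.9583333333333), np.float64(187.45833333333334), 24), array([87.46649079, 58.06103831]))
```

The tray sits inside the outline: its centre is within about 1.5 mm and there is no visible yaw error. The bubble is about (+5.7, −10.9) mm off, possibly at its limit in y. I'm starting with screw 1, clockwise.

```bash
python3 -m crank '[[-1.2,-0.83,0,0,55],[-2.36,-1.66,0,0,55],[-2.36,-1.66,0,0,55],[-2.31,-1.66,0,0,55],[-1.2,-0.82,0,0,55],[0,0,1,0,55],[0,0,3,0,55]]' 15
python3 -m crank '[[0,0,3.5,0,55],[0,0,3,0,55],[0,0,2,0,55],[0,0,1.4,0,55],[0,0,0.8,0,55],[0,0,0.2,0,55],[0,0,0,0,55],[0,0,0,0,55]]'
python3 - <<'E'
from h import *
s,im,d=look('wrist');print(s['tcp_pos']);cv2.imwrite('pics/w4.png',im)
E
```

```text
clock: 11.85
tcp_pos: [0.4248, -0.1942, 0.1606]
orientation: [3.136, -0.003, 0.601]
ft_force: [1.4, -0.9, 0.1]
finger_gap: 0.0487
gripper_force: 0.0
clock: 12.52
tcp_pos: [0.4242, -0.1935, 0.0502]
orientation: [3.141, -0.0, 0.602]
ft_force: [0.6, -0.4, 1.9]
finger_gap: 0.048
gripper_force: 0.0
[ 0.42422422 -0.19351265  0.05018553]
```

```bash
python3 -m crank '[[0,0,0,0,0],[0,0,0,0,0],[0,0,0,0,0],[0,0,0,0,0]]' 15
python3 -m crank '[[0,0,0,0.06,0],[0,0,0,0.1,0],[0,0,0,0.1,0],[0,0,0,0.1,0],[0,0,0,0.1,0],[0,0,0,0.1,0],[0,0,0,0.1,0],[0,0,0,0.1,0]]'
python3 -c "
from h import *
print(robot.read_state()['ft_torque'])"
python3 -m crank '[[0,0,0,0.1,0],[0,0,0,0.1,0],[0,0,0,0.1,0],[0,0,0,0.1,0],[0,0,0,0.1,0],[0,0,0,0,0],[0,0,0,0,0]]'
python3 -c "
from h import *
print(robot.read_state()['ft_torque'])
s,im,d=look('wrist');cv2.imwrite('pics/w5.png',im)
s,im,d=look('top');cv2.imwrite('pics/t5.png',im);c=np.array([.5397,-.1936])
print(level('top',im,None,c,2))
s,im,d=look('scene');cv2.imwrite('pics/s5.png',im);print(proj('scene',P(88,58,.0495,c)))"
```

```text
clock: 12.9
tcp_pos: [0.4242, -0.1937, 0.0506]
orientation: [3.14, -0.001, 0.602]
ft_force: [-0.0, -0.0, 2.3]
finger_gap: 0.0316
gripper_force: 15.0
clock: 13.57
tcp_pos: [0.4242, -0.1935, 0.0506]
orientation: [3.141, -0.001, -0.163]
ft_force: [-0.4, 0.6, 2.7]
finger_gap: 0.0316
gripper_force: 15.0
[0.07958856 0.12578288 0.14991757]
clock: 14.15
tcp_pos: [0.4242, -0.1934, 0.0506]
orientation: [-3.141, -0.001, -0.655]
ft_force: [0.8, 1.5, 4.0]
finger_gap: 0.0319
gripper_force: 15.0
[ 0.26226597  0.11436961 -0.12160505]
(array([ 6.3201788, -7.6838757]), ((381.2861022949219, 192.84234619140625), (20.236474990844727, 20.7191219329834), 4.561861515045166), (np.float64(382.4074074074074), np.float64(188.25925925925927), 27), array([87.59431747, 59.00768383]))
[258.2161099  231.63114969]
```

```bash
python3 -m crank '[[0,0,0,0.1,0],[0,0,0,0.1,0],[0,0,0,0.1,0],[0,0,0,0.1,0],[0,0,0,0.1,0],[0,0,0,0.1,0],[0,0,0,0.1,0],[0,0,0,0.05,0]]'
python3 -c "
from h import *
s=robot.read_state();print(s['ft_torque'],s['qpos'])
"
python3 -m crank '[[0,0,0,0,0],[0,0,0,0,0],[0,0,0,0,0],[0,0,0,0,0]]'
python3 -c "
from h import *
c=np.array([.5397,-.1936])
for i in range(2):
  s,im,d=look('top');print(level('top',im,None,c,2)[0])"
```

```text
clock: 14.97
tcp_pos: [0.4244, -0.1933, 0.0506]
orientation: [-3.14, -0.0, -1.411]
ft_force: [0.9, 2.0, 5.0]
finger_gap: 0.032
gripper_force: 15.0
[ 0.41792708 -0.01190405  0.05085294] [-5.00913167e-01 -2.42913067e-01  1.85333387e+00  7.59929465e-04
  1.52978705e+00  2.48081265e+00]
clock: 15.3
tcp_pos: [0.4244, -0.1933, 0.0506]
orientation: [-3.14, -0.0, -1.406]
ft_force: [1.1, 2.6, 4.5]
finger_gap: 0.0311
gripper_force: 15.0
[ 7.00615896 -2.71127677]
[ 6.6513328 -1.1851835]
```

```bash
python3 -m crank '[[0,0,0,0,55],[0,0,0,0,55],[0,0,0,0,55],[0,0,-1,0,55],[0,0,-3,0,55],[0,0,-3.5,-0.1,55],[0,0,-3.5,-0.12,55],[0,0,-3,-0.12,55]]'
python3 -m crank '[[0,0,-0.9,-0.12,55],[0,0,0,-0.12,55],[0,0,0,-0.12,55],[0,0,0,-0.12,55],[0,0,0,-0.12,55],[0,0,0,-0.12,55],[0,0,0,-0.12,55],[0,0,0,-0.12,55]]'
python3 -m crank '[[0,0,0,-0.12,55],[0,0,0,-0.12,55],[0,0,0,-0.12,55],[0,0,0,-0.12,55],[0,0,0,-0.12,55],[0,0,0,-0.11,55]]'
python3 -m crank '[[1.2,0.83,0,0,55],[2.36,1.66,0,0,55],[2.36,1.66,0,0,55],[2.31,1.66,0,0,55],[1.2,0.82,0,0,55],[0,0,0,0,55],[0,0,0,0,55]]'
python3 -c "
from h import *
c=np.array([.5397,-.1936])
s,im,d=look('wrist');cv2.imwrite('pics/w6.png',im);print(s['tcp_pos'],s['orientation'],level('wrist',im,s,c,5))"
```

```text
clock: 16.07
tcp_pos: [0.4236, -0.1935, 0.1927]
orientation: [-3.141, -0.001, -1.062]
ft_force: [0.5, -0.2, 0.0]
finger_gap: 0.0479
gripper_force: 0.0
clock: 16.73
tcp_pos: [0.4236, -0.1935, 0.1994]
orientation: [3.141, 0.0, -0.102]
ft_force: [-0.1, -0.4, -0.3]
finger_gap: 0.0485
gripper_force: 0.0
clock: 17.23
tcp_pos: [0.4236, -0.1935, 0.1994]
orientation: [3.141, 0.0, 0.608]
ft_force: [0.4, -0.4, -0.2]
finger_gap: 0.0482
gripper_force: 0.0
clock: 17.82
tcp_pos: [0.5389, -0.1946, 0.1985]
orientation: [-3.14, 0.001, 0.603]
ft_force: [-0.1, 0.0, 0.4]
finger_gap: 0.0484
gripper_force: 0.0
[ 0.53894967 -0.19461754  0.19853399] [-3.14042238e+00  1.08756231e-03  6.02511711e-01] (array([6.12150762, 0.29479599]), ((244.30657958984375, 108.59927368164062), (59.1313362121582, 63.4006462097168), 156.89173889160156), (np.float64(243.8673469387755), np.float64(100.28571428571429), 196), array([88.39277709, 57.8698297 ]))
```

View pics/w6.png

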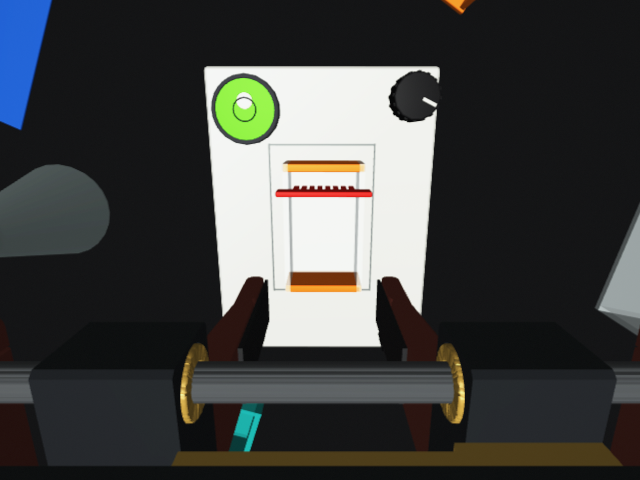

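The wrist view shows the tray still in place, with the bubble at (244,100) above the ring centre (244,109). That leaves x ≈ +6.1 and y ≈ 0, so screw 3 needs about 1.5 rad counter-clockwise.

```bash
python3 -c "
from h import *
c=np.array([.5397,-.1936]);s=dict(tcp_pos=[0.53894967,-0.19461754,0.19853399],orientation=[-3.14042238,1.08756231e-03,6.02511711e-01])
im=cv2.imread('pics/w6.png');m=np.zeros((480,640),'uint8');m[60:130,380:450]=(im[60:130,380:450].max(2)>38)
q=np.array([proj('wrist',P(95+16*np.cos(t),-65+16*np.sin(t),z,c),s) for t in np.arange(0,6.3,.1) for z in(.056,.08)])
print(q.min(0),q.max(0))
k=im[60:130,380:436].max(2)<60
g=cv2.cvtColor(im,6)[60:130,375:437];print(np.array2string(g[::6,::3],max_line_width=200))
t=P(95,-65,0,c);d=(np.array(t[:2])-s['tcp_pos'][:2])*100;y=.6025
print(t,'tool x,y cm',d@[np.cos(y),np.sin(y)],d@[np.sin(y),-np.cos(y)])
"
```

```text
[387.82983535  70.60045741] [441.12753215 121.79710162]
[[ 21  21  20  21  21  20  21  21  21  20  20  21  21  20  21  21  20  21  20  22  21]
 [148 149 148 148 148 148 148 149 148 147 148 148 148 148 147 147 147 147 147 147 146]
 [243 243 243 243 243 242 242 242 242 242 242 154  33  37  29  28  35 147 172 241 242]
 [243 242 243 243 242 242 242 242 137  28  47  46  45  43  41  40  38  37  36  34  94]
 [242 243 243 242 242 242 236  30  43  50  48  47  45  43  42  41  39  38  36  36  34]
 [242 242 242 242 242 207   7  30  51  50  49  47  45  44  42  41  39  39  38  36  34]
 [242 242 242 242 234   9  18  52  52  51  48  48  47  43  43  43  40  38  37  35  34]
 [243 242 242 242 242   8  13  38  52  51  48  47  45  43  42  41  41 149 242 237 100]
 [242 242 242 242 242 189   8   9  45  50  48  46  43  43  42  40  38  37  36  35  27]
 [242 242 242 242 242 242 126   6  19  25  45  46  44  43  41  40  38  38  31 100 223]
 [242 242 242 242 242 242 241 242 227 147  37   8   9  33   8  42 179 241 241 242 182]
 [242 241 242 242 242 242 241 241 241 241 241 241 241 241 241 241 241 241 241 241 171]]
[np.float64(0.6548086375590589), np.float64(-0.1935605120627201), 0] tool x,y cm 9.605770835679651 6.478683768445466
```

```bash
python3 -m crank '[[1.2,0.82,0,0,55],[2.4,1.62,0,0,55],[2.4,1.62,0,0,55],[2.4,1.62,0,0,55],[1.2,0.8,0,0,55],[0,0,1,0,55],[0,0,3,0,55]]' 15
python3 -m crank '[[0,0,3.5,0,55],[0,0,3,0,55],[0,0,2,0,55],[0,0,1.3,0,55],[0,0,0.7,0,55],[0,0,0.2,0,55],[0,0,0,0,55]]'
python3 -m crank '[[0,0,0,0,55],[0,0,0,0,0],[0,0,0,0,0],[0,0,0,0,0],[0,0,0,0,0]]' 15
python3 -m crank '[[0,0,0,-0.1,0],[0,0,0,-0.1,0],[0,0,0,-0.1,0],[0,0,0,-0.1,0],[0,0,0,-0.1,0],[0,0,0,-0.1,0],[0,0,0,-0.1,0],[0,0,0,-0.1,0]]'
python3 -m crank '[[0,0,0,-0.1,0],[0,0,0,-0.1,0],[0,0,0,-0.1,0],[0,0,0,-0.1,0],[0,0,0,-0.1,0],[0,0,0,-0.1,0],[0,0,0,-0.1,0],[0,0,0,0,0]]'
python3 -c "
from h import *
c=np.array([.5397,-.1936])
s=robot.read_state();print(s['ft_torque'])
for i in range(2):
  s,im,d=look('top');print(level('top',im,None,c,2)[0])"
```

```text
clock: 18.45
tcp_pos: [0.6562, -0.1947, 0.1641]
orientation: [3.134, -0.005, 0.602]
ft_force: [0.9, 0.0, -0.0]
finger_gap: 0.0482
gripper_force: 0.0
clock: 19.03
tcp_pos: [0.6548, -0.1941, 0.0529]
orientation: [3.141, -0.001, 0.602]
ft_force: [0.4, -0.2, -0.5]
finger_gap: 0.0489
gripper_force: 0.0
clock: 19.45
tcp_pos: [0.6551, -0.1933, 0.0529]
orientation: [-3.142, -0.001, 0.602]
ft_force: [-1.7, 2.4, 3.9]
finger_gap: 0.0314
gripper_force: 15.0
clock: 20.12
tcp_pos: [0.655, -0.1932, 0.0528]
orientation: [3.141, -0.001, 1.407]
ft_force: [-2.4, 2.3, 4.5]
finger_gap: 0.0315
gripper_force: 15.0
clock: 20.78
tcp_pos: [0.655, -0.1933, 0.0527]
orientation: [3.141, -0.0, 2.106]
ft_force: [-2.5, 2.6, 4.6]
finger_gap: 0.0316
gripper_force: 15.0
[0.42428298 0.54311064 0.0931648 ]
[-0.92266776  2.13317038]
[-0.27436562  3.02473565]
```

```bash
python3 -m crank '[[0,0,0,0,55],[0,0,0,0,55],[0,0,0,0,55],[0,0,-1,0,55],[0,0,-3,0,55],[0,0,-3.5,0.1,55],[0,0,-3.5,0.12,55],[0,0,-3,0.12,55]]'
python3 -m crank '[[0,0,-0.7,0.12,55],[0,0,0,0.12,55],[0,0,0,0.12,55],[0,0,0,0.12,55],[0,0,0,0.12,55],[0,0,0,0.12,55],[0,0,0,0.12,55],[0,0,0,0.12,55]]'
python3 -m crank '[[-1.2,-0.82,0,0.12,55],[-2.4,-1.62,0,0.08,55],[-2.4,-1.62,0,0,55],[-2.4,-1.62,0,0,55],[-1.2,-0.8,0,0,55],[0,0,0,0,55],[0,0,0,0,55]]'
python3 -c "
from h import *
c=np.array([.5397,-.1936])
for i in range(3):
  s,im,d=look('wrist');print(level('wrist',im,s,c,5))
print(s['tcp_pos'],s['orientation'])
cv2.imwrite('pics/w7.png',im);cv2.imwrite('pics/w7c.png',cv2.resize(im[60:160,190:310],None,fx=5,fy=5,interpolation=2))"
```

```text
clock: 21.55
tcp_pos: [0.6549, -0.194, 0.1951]
orientation: [3.14, 0.001, 1.755]
ft_force: [-0.3, -1.1, -0.3]
finger_gap: 0.0484
gripper_force: 0.0
clock: 22.22
tcp_pos: [0.6549, -0.194, 0.1995]
orientation: [3.141, -0.0, 0.795]
ft_force: [0.3, 0.1, -0.6]
finger_gap: 0.0483
gripper_force: 0.0
clock: 22.8
tcp_pos: [0.5395, -0.2002, 0.2]
orientation: [3.14, -0.001, 0.601]
ft_force: [-0.3, -1.0, -0.7]
finger_gap: 0.0485
gripper_force: 0.0
(array([-0.00031845,  0.06824512]), ((237.59030151367188, 104.99961853027344), (58.77179718017578, 63.1809196472168), 155.2498321533203), (np.float64(237.5), np.float64(105.0), 214), array([88.80802743, 57.57792189]))
(array([ 0.07635849, -0.06908521]), ((237.41415405273438, 105.6065902709961), (58.758445739746094, 63.27824783325195), 155.9552764892578), (np.float64(237.35885167464116), np.float64(105.58373205741627), 209), array([88.73494408, 57.60930584]))
(array([-0.11306986, -0.07190968]), ((237.39625549316406, 105.84168243408203), (58.85464859008789, 63.36814880371094), 155.48170471191406), (np.float64(237.4009433962264), np.float64(105.88679245283019), 212), array([88.72620497, 57.64638107]))
[ 0.54022163 -0.19994495  0.19911289] [ 3.14103350e+00 -5.34857189e-04  6.01629409e-01]
```

View pics/w7c.png

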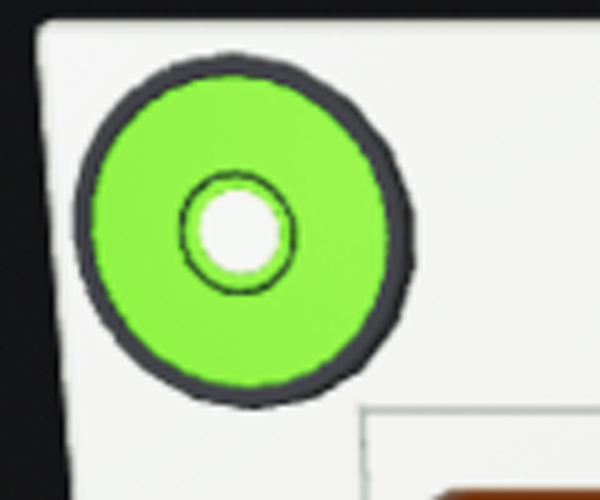

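The bubble is wholly inside the ring, centred to about 0.1 mm. One last look at the tray before handing in.

View pics/w7.png

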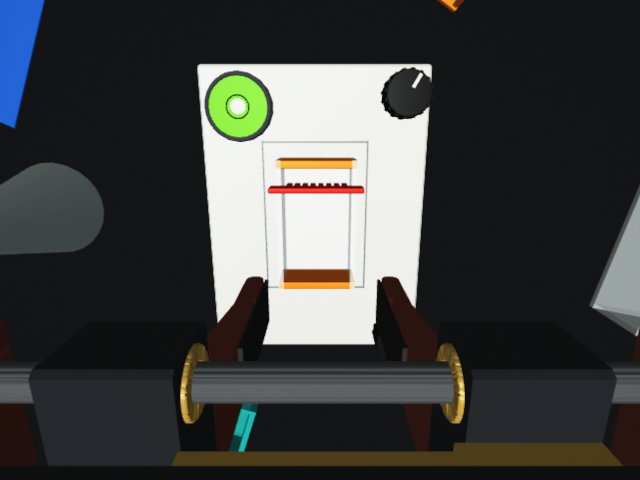

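The tray (279–355 × 158–288) sits squarely in the outline (263–368 × 142–287), and the gripper is clear of everything.

```bash
python3 -c "
from workcell import robot
print(robot.close_job())"
```

```text
the job is handed in; nothing more can be done
None
```

The gel tray is set down squarely inside the outline, the vial's bubble rests in the black ring (centred to about 0.1 mm by my measurement), and the job was handed in at about 23 s of the 69 s allowed; no verdict came back.

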